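# Scrub out the beaker with the bottle brush

### The job

Take the bottle brush off its hanging stand and scrub the inside of the amber beaker with it: three strokes, each right down to the bottom of the beaker and back up to near its rim, with the beaker left standing where it is. Then hang the brush back in the fork of its stand by its collar, let go of it, and leave the other things on the worktop where they are.

Things in the scene. Friction and masses are not known exactly. Their poses are not given: they have to be found in the camera images.
- brush: Bottle brush, 200 mm long, 90 g, round about z, hanging handle up. Origin: centre of its lower tip; z runs up to the handle. From the tip: white bristle head 29 mm thick to 72 mm (acts as a stiff 27 mm cylinder), steel neck (8 mm or less) to 108 mm, wooden collar disc 36 mm wide from 108 to 114 mm, straight round handle 20 mm thick from 114 to 200 mm.
- brush_grip (a point): Point on the brush's axis in the middle of the upper part of the handle, 165 mm above the tip and 35 mm below the top: a good place to grip, the handle being 20 mm thick.
- brush_collar (a point): Centre of the underside of the brush's collar, 108 mm above the tip; this face rests on the fork's tines.
- stand: Brush stand, fixed, nowhere higher than 144 mm. Wooden foot 105 x 100 x 10 mm, steel post at the back (44 mm towards +x) and a level two-tined steel fork reaching from the post towards the stand's -x, the open side. Origin: centre of the foot's underside; it may be turned about the vertical.
- fork_seat (a point): Mid-seat between the tines, level with their tops (138 mm up), 4 mm to +x of the stand's origin, same axes: where the underside of the collar hangs. Tines: 8 mm bars, 18 mm gap (too narrow for the head); their front ends, 34 to 42 mm towards -x from here, bend up to 144 mm, so raise the brush 12 to 22 mm (head meets tines at 28) to move it in or out along x.
- beaker: Amber glass beaker, loose, open at the top, 63 mm in diameter, 110 mm high, 0.3 kg; the only amber vessel on the open worktop. Origin: centre of its underside, z up. Inner floor 6 mm above the underside (up to 10 mm at the edge), inner diameter about 42 mm at the bottom, 46 mm at the rim.
- mug: Bystander: teal mug, 73 mm high, 68 mm wide, 99 mm long with its handle. Origin: centre of its underside.
- coffee_jar: Bystander: glass jar of coffee with wooden lid, 66 mm in diameter, 106 mm high. Origin: centre of its underside.
- dish: Bystander: shallow oval cream dish, 117 x 189 x 22 mm. Origin: centre of its underside.
- glass_cup: Bystander: small clear glass cup with handle, 45 x 77 x 51 mm. Origin: centre of its underside.
- dark_beaker: Bystander: grey smoked glass beaker, 71 mm in diameter, 140 mm high (taller than the amber one). Origin: centre of its underside.
Mind the look-alikes: they are no part of the job. Of the things shaped like the brush, the white one is meant. Leave any pink look-alike of the stand alone.

How it is judged:
By the outcome, as a careful person would: the job done as asked, in the order asked, and still so for the second after the job is handed in, with the robot touching nothing.
It also fails if it takes over 64 s, if anything falls off the work surface, if the arm or the gripper's body presses on something with over 40 N, if the wrist force passes 120 N, or if a joint passes its speed limit or range.

### The arm

A 7-joint arm with a two-finger parallel gripper is mounted at the origin on a cart in front of the work surface, level with it; the furniture and walls round the work are solid. World frame = base frame: x ahead of the robot, y to its left, z up, the work surface at z = 0. Lengths are in m, angles in degrees, forces in N, time in s.
With the tool pointing down it reaches from about 0.425 to 0.875 m from the base axis. Payload 4.7 kg.
Tool frame: the origin (TCP) lies midway between the tips of the shut fingers; the grasp point (between the pads) lies 19 mm behind it (env.tcp_to_grasp is the distance from the TCP to the grasp point, in m); z points along the fingers, x is the direction in which the jaws open and shut, and the axes are right-handed (so a half turn about z gives the same grasp; the last joint's range is limited). The gripper opens to 87 mm and grips with 3 to 60 N. Pads are 19 mm wide; open, the fingers measure 117 mm over their backs; the gripper's body (75 mm by 190 mm) begins 51 mm behind the grasp point.
Start: joints at [-73.906, 18.392, -4.016, 83.108, 1.295, 78.541, -3.26], TCP at [0.171, 0.627, 0.196] pointing down, gripper open.
Joint ranges: [-163.93, 163.93], [-17.29, 119.83], [-79.2, 71.16], [3.27, 140.29], [-89.18, 269.18], [5.43, 117.66], [-154.24, 154.24]. Speed limits (degrees/s): [147.25, 147.25, 180, 180, 180, 180, 180].

### API

Orientations are given as [roll, pitch, yaw] about the fixed x, y, z axes, in that order (R = Rz(yaw) Ry(pitch) Rx(roll)).
In Python, from cell import env, viewer gives the robot as it stands.
- The arm moves only by the shell command python3 -m pendant 'ROWS' [OPENING] [FORCE]. ROWS is JSON, a list of rows, each a list of 6 numbers: the shift along the tool's x, y, z each as a share of 0.1 m, from -1 to 1, then the turn, a rotation vector about the tool's x, y, z each as a share of 90 degrees, from -1 to 1. A call has exactly 8 rows; each row is the pose to reach, as a shift and turn from the pose commanded when the call began, along the tool's axes at that moment; what a row does not reach only later rows make up. A row lasts 1/8 s, in which the tool goes at most 62.5 mm and 10.7 degrees, less where a joint would pass 70% of its speed; a pose out of reach is approached as far as the arm can. A call with a number of a shift or a turn outside -1 to 1 is refused whole. A call with a gripper value outside its range is refused whole. OPENING is the finger opening in mm, from 0 to 87, set as the call begins (- or left out, the last holds). The fingers move at their own pace and stop on an object; FORCE is the grip in N (left out, the last holds). Time passes only in rows, so rows that repeat a pose let the fingers close, or fill a call up. It gives the time, the measured TCP pose, the force and the opening at its end, in the units of the state.
- env.get_obs(): the state, without advancing time (a new reading comes with each control period).
- viewer.read_camera(name): name is "scene" or "top" or "wrist"; returns a dict with "frame" (420x560x3 uint8, red, green, blue), "fx", "fy", "cx", "cy" (pixels), "view" (4x4, takes a point from world to camera coordinates); the wrist camera has in their place "hand_eye" (4x4, takes a point from camera to tool coordinates, whose origin is the TCP and whose axes are the tool frame's). Camera axes: x right, y down, z forward; pixel columns grow to the right and rows downward; lengths in m; the calibration is good to about 2 mm. A picture is of the moment at which its call begins: read the wrist's pose just before it. There is no depth.
- env.sign_off(): hands the job in, once; it reports no verdict.
The state is a dict: "time_s": time; "qpos": joint angles; "joint_velocities": joint speeds; "effort": joint torques, N m; "tool_pos": TCP position; "tool_rot": TCP orientation; "force": force on the tool from outside, world axes, zero at the start; "wrist_torque": the same for the moment, N m; "grip_width": finger opening in m.
Only numpy, scipy, OpenCV 4.12 (cv2) and the standard library are available. Lean on these libraries where they do the work, as an engineer would, in place of code of your own. Each camera call takes 0.05 s, during which the arm holds its last target.

## Working session

There is one attempt and no reset: what is moved stays moved. The work goes in short steps, Python scripts to look and compute and a shell command to move; the robot and the scene stay as the last step left them, time stands still between calls to the robot, and variables do not carry over. Pictures are saved under pics/ and viewed, and the job is handed in when it is done.

```bash
ls; mkdir -p pics; python3 - <<'E'
from cell import env, viewer
import cv2
o=env.get_obs();print(o)
for n in ["scene","top","wrist"]:
    c=viewer.read_camera(n)
    cv2.imwrite(f"pics/{n}0.png",cv2.cvtColor(c["frame"],cv2.COLOR_RGB2BGR))
    print(n,c["fx"],c["cx"],c["cy"],c.get("view",c.get("hand_eye")))
E
```

```text
pics
{'time_s': 0.0, 'qpos': array([-73.90593321,  18.4391077 ,  -4.01329604,  83.17470785,
         1.29540459,  78.54028424,  -3.25997132]), 'joint_velocities': array([-0.02538084,  0.04343469,  0.04355706,  0.06913201, -0.09419181,
        0.07801117, -0.08008498]), 'effort': array([ 2.30906617e-04, -4.91287136e+01, -4.03555473e-01, -3.12529814e+01,
       -6.38858811e-02,  4.35153174e-02,  1.77083025e-04]), 'tool_pos': array([0.17128667, 0.62640461, 0.19526241]), 'tool_rot': array([1.79993173e+02, 1.08844780e-01, 7.47136602e+01]), 'force': array([ 0.22154339, -0.31696438, -0.74003098]), 'wrist_torque': array([0.02712982, 0.04588925, 0.02329665]), 'grip_width': 0.08708975721259847}
scene 506.44435029410755 278.0140338978725 214.36464660246682 [[ 0.88816043 -0.45936276 -0.0125261  -0.49140611]
 [-0.30873764 -0.57629908 -0.75667724  0.29833334]
 [ 0.34037056  0.67591806 -0.65366861  1.17894109]
 [ 0.          0.          0.          1.        ]]
top 380.09122014823424 280.35905428774004 214.79191923264713 [[ 0.13248003 -0.99116934  0.00569078 -0.03274331]
 [-0.96250876 -0.13001606 -0.23806031  0.58935184]
 [ 0.23669797  0.02606081 -0.9712337   0.97667716]
 [ 0.          0.          0.          1.        ]]
wrist 362.415646390375 277.3972546063728 205.79136397003464 [[ 9.99999906e-01  3.33654964e-04 -2.75191877e-04 -9.41388932e-06]
 [-2.38445280e-04  9.56165032e-01  2.92828234e-01 -8.00740118e-02]
 [ 3.60832444e-04 -2.92828141e-01  9.56165022e-01 -1.88557270e-01]
 [ 0.00000000e+00  0.00000000e+00  0.00000000e+00  1.00000000e+00]]
```

View pics/scene0.png

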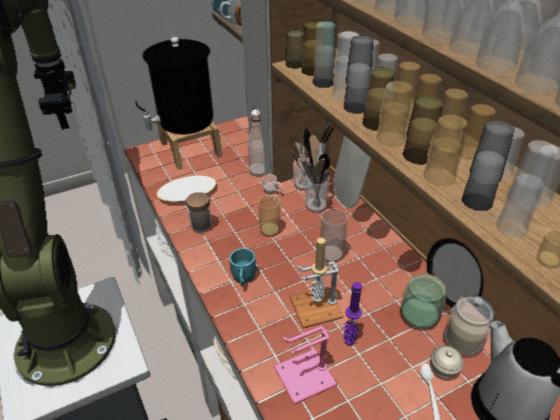

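View pics/top0.png

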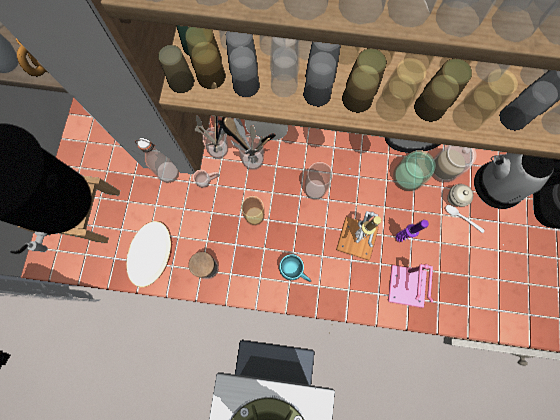

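View pics/wrist0.png

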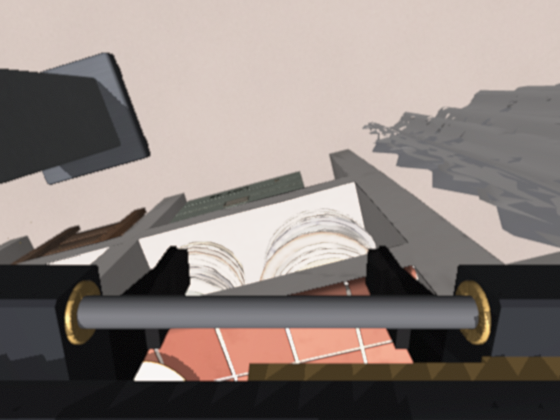

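```bash
python3 - <<'E'
import cv2,numpy as np
s=cv2.imread("pics/scene0.png");t=cv2.imread("pics/top0.png")
a=cv2.resize(s[180:400,230:400],(464,600),interpolation=cv2.INTER_CUBIC)
b=cv2.resize(t[150:320,230:440],(336*2,544),interpolation=cv2.INTER_CUBIC)
cv2.imwrite("pics/c1.png",a);cv2.imwrite("pics/c2.png",b)
E
```

```text
(no output)
```

View pics/c1.png

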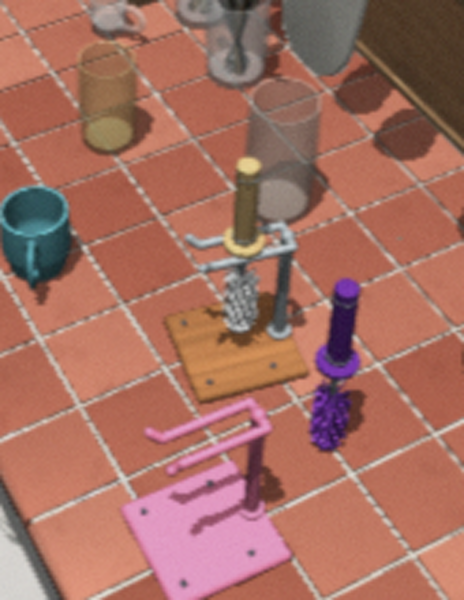

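View pics/c2.png

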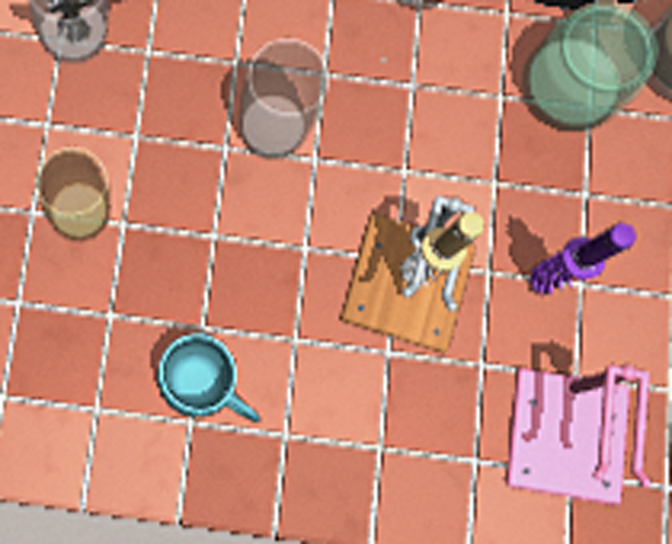

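```bash
cat > h.py <<'E'
import numpy as np,cv2
from cell import env,viewer
from scipy.spatial.transform import Rotation as R
def cam(n):
    o=env.get_obs();c=viewer.read_camera(n)
    if n=="wrist":
        T=np.eye(4);T[:3,:3]=R.from_euler('xyz',o['tool_rot'],degrees=True).as_matrix();T[:3,3]=o['tool_pos']
        c['view']=np.linalg.inv(T@c['hand_eye'])
    return c
def ray(c,u,v):
    V=c['view'];d=V[:3,:3].T@np.array([(u-c['cx'])/c['fx'],(v-c['cy'])/c['fy'],1]);p=-V[:3,:3].T@V[:3,3]
    return p,d/np.linalg.norm(d)
def plane(c,u,v,z):
    p,d=ray(c,u,v);return p+d*(z-p[2])/d[2]
def tri(*obs):
    A=0;b=0
    for c,u,v in obs:
        p,d=ray(c,u,v);M=np.eye(3)-np.outer(d,d);A=A+M;b=b+M@p
    return np.linalg.solve(A,b)
def proj(c,P):
    q=c['view'][:3,:3]@np.array(P)+c['view'][:3,3];return q[0]/q[2]*c['fx']+c['cx'],q[1]/q[2]*c['fy']+c['cy']
def crop(c,x0,y0,w,h,s,name):
    f=cv2.cvtColor(c['frame'],cv2.COLOR_RGB2BGR)[y0:y0+h,x0:x0+w]
    f=cv2.resize(f,None,fx=s,fy=s,interpolation=cv2.INTER_NEAREST)
    for i in range(0,w,10):cv2.putText(f,str(x0+i),(i*s,8),0,.3,(255,255,255),1);f[:, i*s]=f[:, i*s]//2+60
    for i in range(0,h,10):cv2.putText(f,str(y0+i),(0,i*s+4),0,.3,(255,255,255),1);f[i*s]=f[i*s]//2+60
    cv2.imwrite("pics/"+name,f)
E
python3 - <<'E'
from h import *
s=cam("scene");t=cam("top")
crop(s,280,230,70,100,6,"d1.png");crop(t,335,190,70,75,8,"d2.png")
a=s;crop(s,245,180,50,65,8,"d3.png");crop(t,230,185,50,50,8,"d4.png")
P=tri((s,320.9,240.9),(t,377.2,219.7));print("top",P,plane(s,320.9,240.9,.23),plane(t,377.2,219.7,.23))
P=tri((s,319.8,268),(t,369,228.1));print("collar",P,plane(s,319.8,268,.141),plane(t,369,228.1,.141))
E
cd pics; python3 -c "
import cv2,numpy as np
def j(a,b,n):
    a=cv2.imread(a);b=cv2.imread(b);h=max(a.shape[0],b.shape[0]);o=np.zeros((h,a.shape[1]+b.shape[1],3),'u1');o[:a.shape[0],:a.shape[1]]=a;o[:b.shape[0],a.shape[1]:]=b;cv2.imwrite(n,o);print(o.shape)
j('d3.png','d4.png','d34.png')"
```

```text
top [ 0.56796525 -0.18317688  0.2264348 ] [ 0.56455687 -0.18630332  0.23      ] [ 0.56826039 -0.18274825  0.23      ]
collar [ 0.56707084 -0.18436313  0.14162767] [ 0.56753091 -0.18387551  0.141     ] [ 0.56709597 -0.18445758  0.141     ]
(520, 800, 3)
```

View pics/d1.png

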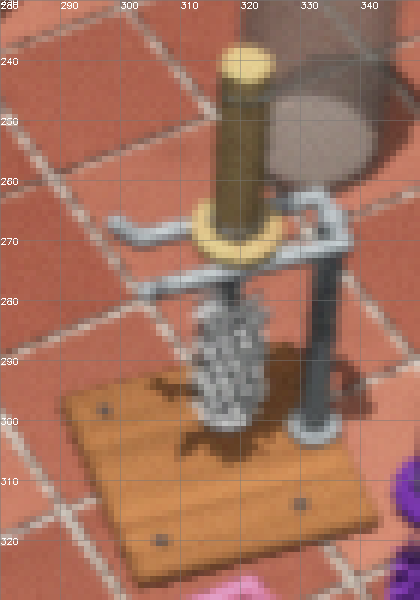

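View pics/d2.png

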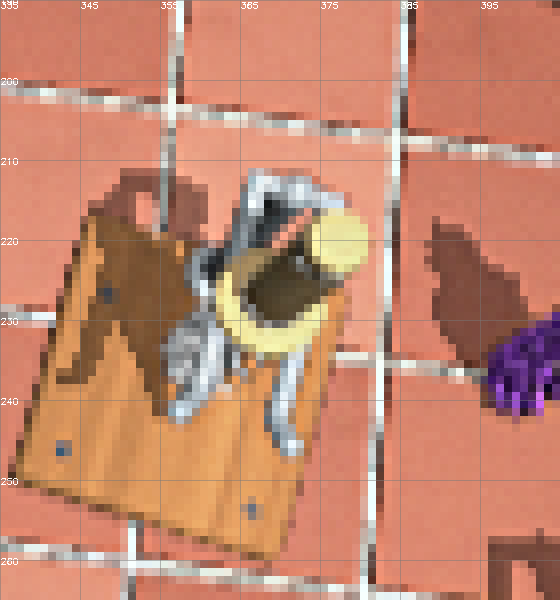

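View pics/d34.png

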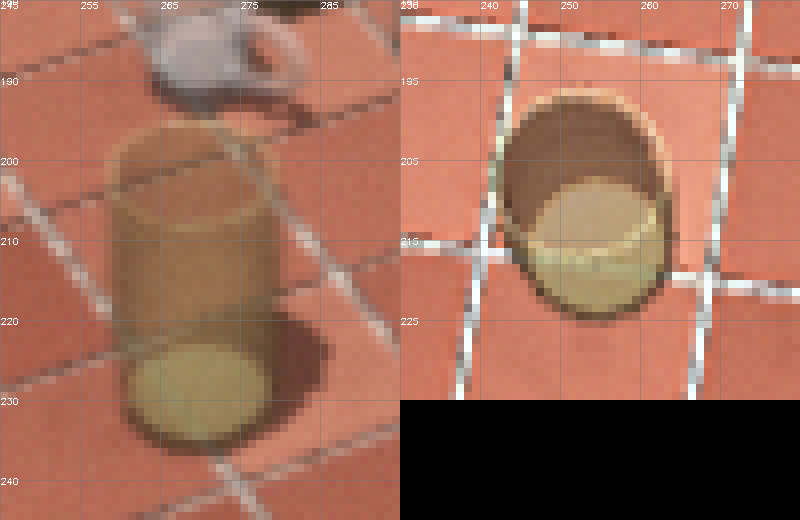

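```bash
python3 - <<'E'
from h import *
s=cam("scene");t=cam("top")
def pr(n,a,b,z):
    print(n,tri((s,*a),(t,*b)).round(4),plane(s,*a,z).round(4),plane(t,*b,z).round(4))
pr("htop",(320.7,240.5),(377.3,219.8),.23)
pr("collar top",(319.8,267.5),(368.6,228.3),.144)
pr("tipL",(299,266.5),(357.8,241),.14)
pr("tipR",(305.5,278.5),(371.3,245.6),.14)
print("front L,R top", plane(t,336.5,249.8,.01),plane(t,369.4,259.6,.01), "back L", plane(t,346.5,216.5,.01))
# scene foot corners: left(290,296) bottom(302,326) right(343,317)
for p in [(290.5,296),(302,326.5),(343,317)]: print(plane(s,*p,.01 if p[1]<300 else .005))
pr("rim",(269.4,201.8),(253.1,206.6),.11)
pr("base",(270,227),(254,215),.006)
for nm,p in [("dark",[(333,222),(319,173)])]: pr(nm,*p,.14)
E
```

```text
htop [ 0.5674 -0.1831  0.2278] [ 0.5648 -0.185   0.23  ] [ 0.5681 -0.183   0.23  ]
collar top [ 0.5669 -0.1835  0.1422] [ 0.5668 -0.1849  0.144 ] [ 0.5657 -0.1828  0.144 ]
tipL [ 0.5287 -0.1584  0.142 ] [ 0.5284 -0.1567  0.14  ] [ 0.5303 -0.1591  0.14  ]
tipR [ 0.5237 -0.1944  0.1385] [ 0.5234 -0.1956  0.14  ] [ 0.5231 -0.1939  0.14  ]
front L,R top [ 0.52268418 -0.1251628   0.01      ] [ 0.5072188 -0.2207398  0.01     ] back L [ 0.62417911 -0.14459012  0.01      ]
[ 0.52204684 -0.12847059  0.01      ]
[ 0.50380856 -0.21940293  0.005     ]
[ 0.60460752 -0.24125275  0.005     ]
rim [0.5914 0.1205 0.1072] [0.589  0.1174 0.11  ] [0.5916 0.12   0.11  ]
base [0.592  0.124  0.0104] [0.5937 0.1284 0.006 ] [0.5934 0.1243 0.006 ]
dark [ 0.7002 -0.0417  0.1175] [ 0.6786 -0.0631  0.14  ] [ 0.6981 -0.042   0.14  ]
```

Brush candidates: the white-headed one (scene 318,295) hanging in the steel/wood stand, and the purple one (scene 351,315). The description says white, so it's the first. The pink stand (305,375) is a look-alike. The beaker at scene (270,215) is the only amber one on the worktop. The enlarged crops confirm all three. I'll move towards the brush, rising first.

```bash
cat >> h.py <<'E'
def go(x,y,z,yaw=None):
    o=env.get_obs();r=R.from_euler('xyz',o['tool_rot'],degrees=True)
    d=r.inv().apply(np.array([x,y,z])-o['tool_pos'])/.1
    y0=o['tool_rot'][2]
    tgt=R.from_euler('xyz',[180,0,y0 if yaw is None else yaw],degrees=True)
    w=np.degrees((r.inv()*tgt).as_rotvec())/90
    print("t",round(o['time_s'],2),"pos",o['tool_pos'].round(4),"rot",o['tool_rot'].round(2),"F",o['force'].round(1),"w",round(o['grip_width']*1e3,1));print("shift",d.round(3),"turn",w.round(3))
E
python3 -m pendant '[[-0.3,0.3,-0.4,0,0,0],[-0.6,0.6,-0.8,0,0,0.05],[-1,1,-1,0,0,0.12],[-1,1,-1,0,0,0.24],[-1,1,-1,0,0,0.36],[-1,1,-1,0,0,0.48],[-1,1,-1,0,0,0.5],[-1,1,-1,0,0,0.5]]'
python3 -c "
from h import *
go(.42,.28,.29,-10);go(.567,-.184,.28,-10)"
```

```text
time_s: 1.35
tool_pos: [0.2414, 0.5042, 0.2964]
tool_rot: [-180.0, -0.0, 29.9]
force: [-0.5, -0.7, 1.2]
grip_width: 0.0877
t 1.35 pos [0.2414 0.5042 0.2964] rot [-180.     -0.     29.86] F [-0.5 -0.7  1.2] w 87.7
shift [0.432 2.833 0.064] turn [-0.    -0.     0.443]
t 1.35 pos [0.2414 0.5042 0.2964] rot [-180.     -0.     29.86] F [-0.5 -0.7  1.2] w 87.7
shift [-0.604  7.589  0.164] turn [-0.    -0.     0.443]
```

```bash

python3 -m pendant '[[0.1,0.4,0,0,0,0.1],[0.2,0.8,0,0,0,0.2],[0.3,1,0,0,0,0.3],[0.3,1,0,0,0,0.4],[0.3,1,0,0,0,0.443],[0.3,1,0,0,0,0.443],[0.3,1,0,0,0,0.443],[0.3,1,0,0,0,0.443]]'
python3 -m pendant '[[0.3,0.3,0,0,0,0],[0.6,0.6,0,0,0,0],[0.9,0.9,0,0,0,0],[1,1,0,0,0,0],[1,1,0,0,0,0],[1,1,0,0,0,0],[1,1,0,0,0,0],[1,1,0,0,0,0]]'
python3 -c "
from h import *
go(.567,-.184,.28,-10);go(.555,.07,.29,-10)"
```

```text
time_s: 2.35
tool_pos: [0.317, 0.4323, 0.2964]
tool_rot: [180.0, -0.0, -10.1]
force: [-0.3, 0.2, -0.1]
grip_width: 0.087
time_s: 3.35
tool_pos: [0.3973, 0.317, 0.2963]
tool_rot: [180.0, 0.0, -10.1]
force: [-0.9, -0.4, 1.4]
grip_width: 0.087
t 3.35 pos [0.3973 0.317  0.2963] rot [ 1.800e+02  1.000e-02 -1.005e+01] F [-0.9 -0.4  1.4] w 87.0
shift [2.545 4.637 0.163] turn [ 0.     0.    -0.001]
t 3.35 pos [0.3973 0.317  0.2963] rot [ 1.800e+02  1.000e-02 -1.005e+01] F [-0.9 -0.4  1.4] w 87.0
shift [1.984 2.157 0.063] turn [ 0.     0.    -0.001]
```

```bash

python3 -m pendant '[[0.3,0.3,0,0,0,0],[0.6,0.6,0,0,0,0],[0.9,0.9,0,0,0,0],[1,1,0,0,0,0],[1,1,0,0,0,0],[1,1,0,0,0,0],[1,1,0,0,0,0],[1,1,0,0,0,0]]'
python3 -m pendant '[[0.3,0.3,0,0,0,0],[0.6,0.6,0,0,0,0],[0.9,0.9,0,0,0,0],[1,1,0,0,0,0],[1,1,0,0,0,0],[1,1,0,0,0,0],[1,1,0,0,0,0],[1,1,0,0,0,0]]'
python3 -c "
from h import *
c=cam('wrist');cv2.imwrite('pics/w1.png',c['frame'][:,:,::-1])
print(proj(c,(.5915,.1215,.11)),proj(c,(.5915,.1215,.006)))
go(.567,-.184,.28,-10)"
```

```text
time_s: 4.35
tool_pos: [0.4782, 0.201, 0.2964]
tool_rot: [-180.0, 0.0, -10.1]
force: [0.7, -0.7, -0.5]
grip_width: 0.087
time_s: 5.35
tool_pos: [0.5592, 0.085, 0.2965]
tool_rot: [-180.0, 0.0, -10.1]
force: [0.2, 0.1, 0.0]
grip_width: 0.0871
(np.float64(301.59744286015564), np.float64(134.89956364104825)) (np.float64(296.3518483362954), np.float64(126.53192825792937))
t 5.4 pos [0.5593 0.0848 0.2965] rot [-179.98   -0.    -10.09] F [ 0.1 -0.3  0.1] w 86.7
shift [0.547 2.633 0.164] turn [-0.    -0.    -0.001]
```

View pics/w1.png

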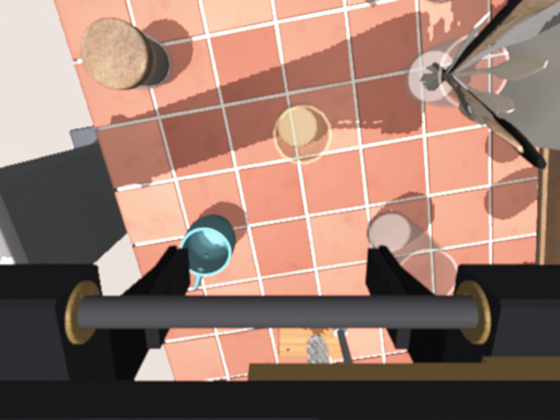

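```bash
python3 - <<'E'
from h import *
c=cam('wrist');crop(c,265,95,75,75,8,'w1c.png')
print(plane(c,302,134,.11),plane(c,296,126,.006),env.get_obs()['time_s'])
E
```

```text
[0.59214604 0.12202315 0.11      ] [0.5912636  0.12193829 0.006     ] 5.45
```

View pics/w1c.png

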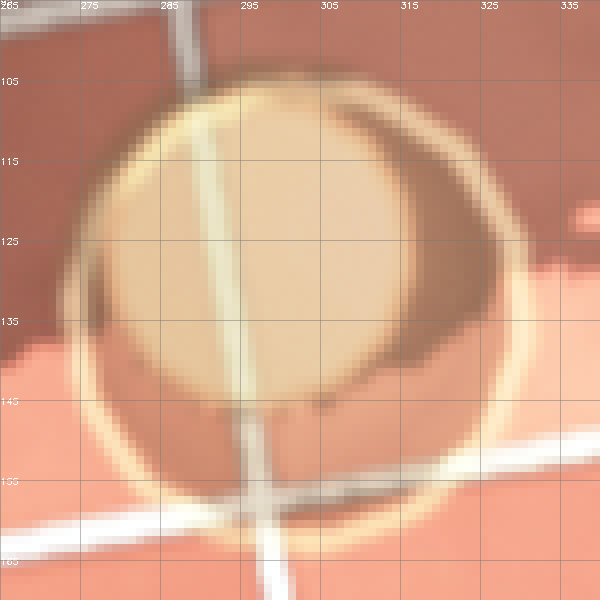

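```bash

python3 -m pendant '[[0,0.3,0,0,0,0],[0.1,0.6,0,0,0,0],[0.2,0.9,0,0,0,0],[0.3,1,0,0,0,0],[0.3,1,0,0,0,0],[0.3,1,0,0,0,0],[0.3,1,0,0,0,0],[0.3,1,0,0,0,0]]'
python3 -m pendant '[[0,0.3,0,0,0,0],[0.1,0.6,0,0,0,0],[0.2,0.7,0,0,0,0],[0.2,0.8,0,0,0,0],[0.2,0.8,0,0,0,0],[0.2,0.8,0,0,0,0],[0.2,0.8,0,0,0,0],[0.2,0.8,0,0,0,0]]'
python3 -c "
from h import *
c=cam('wrist');cv2.imwrite('pics/w2.png',c['frame'][:,:,::-1])
print(proj(c,(.567,-.184,.23)),proj(c,(.567,-.184,.144)))
go(.567,-.184,.28,-10)"
```

```text
time_s: 6.45
tool_pos: [0.5714, -0.0188, 0.2963]
tool_rot: [-180.0, 0.0, -10.1]
force: [-0.2, -0.6, 0.2]
grip_width: 0.087
time_s: 7.45
tool_pos: [0.577, -0.1014, 0.2964]
tool_rot: [-180.0, -0.0, -10.1]
force: [-0.1, -0.0, -0.8]
grip_width: 0.087
(np.float64(282.3850189790746), np.float64(307.47936154290426)) (np.float64(281.1576842416584), np.float64(260.78713291783765))
t 7.5 pos [ 0.577  -0.1015  0.2964] rot [-1.7998e+02 -1.0000e-02 -1.0120e+01] F [ 0.4 -0.3  0.2] w 87.1
shift [0.046 0.829 0.164] turn [-0.    -0.    -0.001]
```

View pics/w2.png

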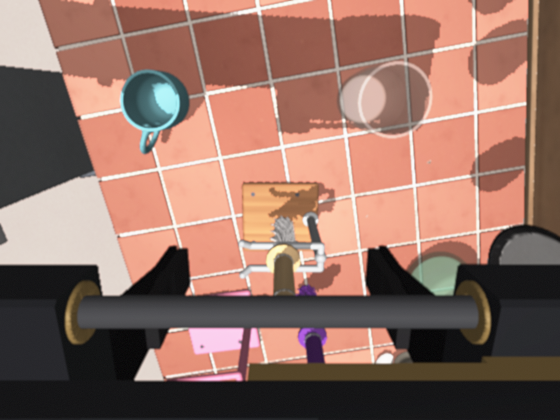

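```bash
python3 - <<'E'
from h import *
c=cam('wrist');crop(c,230,170,110,110,7,'w2c.png')
print(plane(c,283.5,258,.144))
go(.5685,-.183,.28,-10);go(.5685,-.183,.176,-10)
s=cam('scene');t=cam('top')
print('purple top',tri((s,356,287),(t,423,224)))
E
```

```text
[ 0.56989832 -0.18147845  0.144     ]
t 7.55 pos [ 0.577  -0.1017  0.2964] rot [-1.7999e+02 -1.0000e-02 -1.0130e+01] F [-0.1 -0.6  0.3] w 86.9
shift [0.059 0.815 0.164] turn [-0.    -0.    -0.001]
t 7.55 pos [ 0.577  -0.1017  0.2964] rot [-1.7999e+02 -1.0000e-02 -1.0130e+01] F [-0.1 -0.6  0.3] w 86.9
shift [0.059 0.816 1.204] turn [-0.    -0.    -0.001]
purple top [ 0.58215616 -0.30302765  0.1893288 ]
```

View pics/w2c.png

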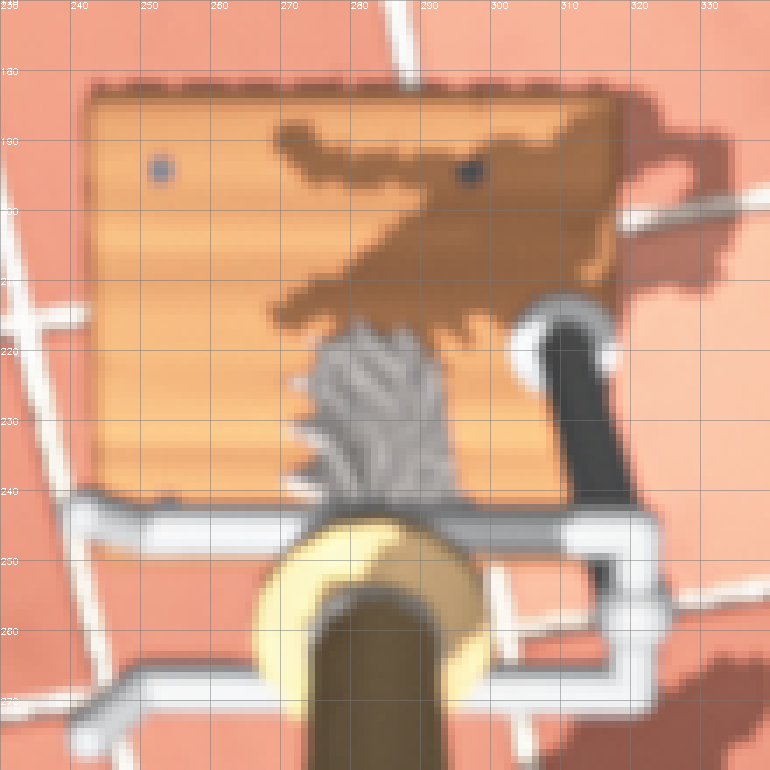

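```bash

python3 -m pendant '[[0.03,0.3,0,0,0,0],[0.07,0.6,0,0,0,0],[0.07,0.8,0,0,0,0],[0.07,0.82,0.1,0,0,0],[0.07,0.82,0.4,0,0,0],[0.07,0.82,0.7,0,0,0],[0.07,0.82,0.9,0,0,0],[0.07,0.82,0.9,0,0,0]]' 60
python3 -c "
from h import *
c=cam('wrist');cv2.imwrite('pics/w3.png',c['frame'][:,:,::-1])
go(.570,-.1835,.176,-10)"
```

```text
time_s: 8.65
tool_pos: [0.5684, -0.1819, 0.2041]
tool_rot: [-180.0, 0.2, -10.1]
force: [-0.7, 0.2, 0.0]
grip_width: 0.0598
t 8.7 pos [ 0.5693 -0.1825  0.2056] rot [-1.7997e+02  9.0000e-02 -1.0070e+01] F [-0.2 -0.9  0. ] w 59.9
shift [0.009 0.009 0.296] turn [-0.     0.001 -0.001]
```

View pics/w3.png

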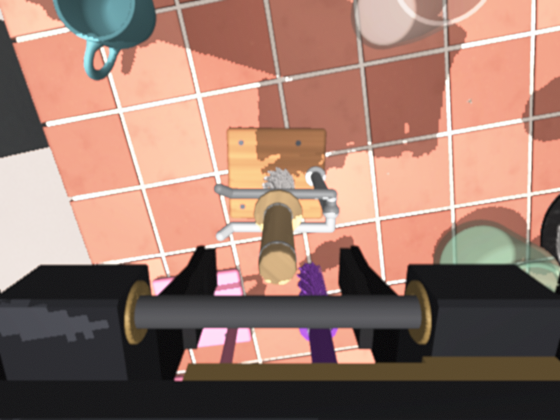

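```bash

python3 -c "
from h import *
c=cam('wrist');print(proj(c,(.570,-.1835,.23)))
p=plane(c,277.5,267,.23);print(p)"
python3 -m pendant '[[0,0,0.1,0,0,0],[0,0,0.2,0,0,0],[0,0,0.29,0,0,0],[0,0,0.29,0,0,0],[0,0,0.29,0,0,0],[0,0,0.29,0,0,0],[0,0,0.29,0,0,0],[0,0,0.29,0,0,0]]'
python3 -c "
from h import *
go(.570,-.1835,.176,-10)"
```

```text
(np.float64(278.201598799674), np.float64(265.17484036623324))
[ 0.5694805  -0.18442637  0.23      ]
time_s: 9.75
tool_pos: [0.5695, -0.1839, 0.1775]
tool_rot: [-180.0, -0.0, -10.2]
force: [0.7, -0.0, 0.3]
grip_width: 0.0603
t 9.75 pos [ 0.5695 -0.1839  0.1775] rot [-1.7999e+02 -2.0000e-02 -1.0150e+01] F [ 0.7 -0.   0.3] w 60.3
shift [ 0.004 -0.005  0.015] turn [-0.    -0.    -0.002]
```

```bash

python3 -m pendant '[[0,0,0,0,0,0],[0,0,0,0,0,0],[0,0,0,0,0,0],[0,0,0,0,0,0],[0,0,0,0,0,0],[0,0,0,0,0,0],[0,0,0,0,0,0],[0,0,0,0,0,0]]' 0 40
python3 -m pendant '[[0,0,0,0,0,0],[0,0,0,0,0,0],[0,0,-0.05,0,0,0],[0,0,-0.1,0,0,0],[0,0,-0.17,0,0,0],[0,0,-0.17,0,0,0],[0,0,-0.17,0,0,0],[0,0,-0.17,0,0,0]]'
python3 -c "
from h import *
c=cam('scene');crop(c,280,200,80,100,6,'s3.png')"
```

```text
time_s: 10.75
tool_pos: [0.5694, -0.1839, 0.1773]
tool_rot: [-180.0, 0.0, -10.2]
force: [-0.5, 0.8, -0.9]
grip_width: 0.0191
time_s: 11.75
tool_pos: [0.5693, -0.1839, 0.1941]
tool_rot: [-180.0, 0.0, -10.2]
force: [-0.1, 1.0, -0.9]
grip_width: 0.0187
```

View pics/s3.png

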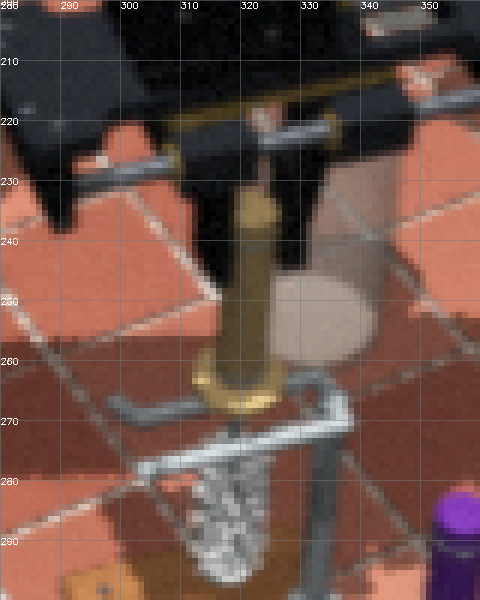

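```bash

python3 -m pendant '[[-0.15,0,0,0,0,0],[-0.3,0,0,0,0,0],[-0.5,0,0,0,0,0],[-0.7,0,0,0,0,0],[-0.85,0,0,0,0,0],[-0.85,-0.1,-0.2,0,0,0],[-0.85,-0.2,-0.6,0,0,0],[-0.85,-0.3,-1,0,0,0]]'
python3 -c "
from h import *
go(.592,.122,.287,-10)
c=cam('scene');crop(c,240,180,100,100,6,'s4.png')"
```

```text
time_s: 12.8
tool_pos: [0.4907, -0.1392, 0.2953]
tool_rot: [-180.0, 0.0, -10.2]
force: [1.4, -0.0, -1.2]
grip_width: 0.0188
t 12.8 pos [ 0.4907 -0.1392  0.2953] rot [-1.7998e+02  2.0000e-02 -1.0170e+01] F [ 1.4 -0.  -1.2] w 18.8
shift [ 0.536 -2.75   0.084] turn [-0.     0.    -0.002]
```

View pics/s4.png

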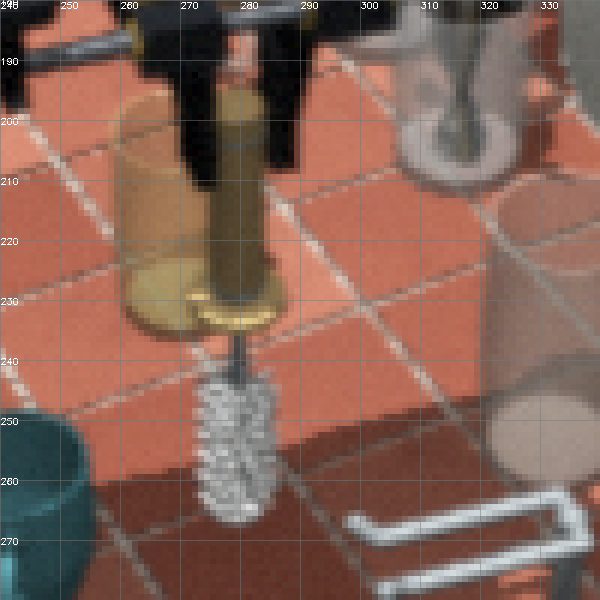

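```bash

python3 -m pendant '[[0.05,-0.2,0,0,0,0],[0.1,-0.4,0,0,0,0],[0.15,-0.6,0,0,0,0],[0.2,-0.8,0,0,0,0],[0.2,-1,0,0,0,0],[0.2,-1,0,0,0,0],[0.2,-1,0,0,0,0],[0.2,-1,0,0,0,0]]'
python3 -m pendant '[[0.05,-0.2,0,0,0,0],[0.1,-0.4,0,0,0,0],[0.15,-0.6,0,0,0,0],[0.2,-0.8,0,0,0,0],[0.2,-1,0,0,0,0],[0.2,-1,0,0,0,0],[0.2,-1,0,0,0,0],[0.2,-1,0,0,0,0]]'
python3 -c "
from h import *
go(.592,.122,.287,-10)"
```

```text
time_s: 13.85
tool_pos: [0.5282, -0.0457, 0.2946]
tool_rot: [-180.0, -0.0, -10.3]
force: [-0.5, 0.1, -1.4]
grip_width: 0.019
time_s: 14.85
tool_pos: [0.5656, 0.0491, 0.2947]
tool_rot: [-180.0, -0.0, -10.3]
force: [0.1, -0.1, 0.1]
grip_width: 0.0196
t 14.85 pos [0.5656 0.0491 0.2947] rot [-1.800e+02 -2.000e-02 -1.026e+01] F [ 0.1 -0.1  0.1] w 19.6
shift [ 0.13  -0.764  0.077] turn [-0.    -0.    -0.003]
```

```bash

python3 -m pendant '[[0.04,-0.2,0,0,0,0],[0.08,-0.4,0,0,0,0],[0.13,-0.6,0,0,0,0],[0.13,-0.77,0,0,0,0],[0.13,-0.77,0,0,0,0],[0.13,-0.77,0,0,0,0],[0.13,-0.77,0.1,0,0,0],[0.13,-0.77,0.1,0,0,0]]'
python3 -c "
from h import *
go(.592,.122,.287,-10)
s=cam('scene');crop(s,240,130,70,100,6,'e1.png');t=cam('top');crop(t,225,175,60,60,10,'e2.png')
for n,c in (('s',s),('t',t)): print(n,proj(c,(.592,.122,.11)),proj(c,(.592,.122,.143)),proj(c,(.592,.122,.257)))"
```

```text
time_s: 15.85
tool_pos: [0.5914, 0.123, 0.2833]
tool_rot: [180.0, 0.1, -10.2]
force: [0.5, -0.6, -0.5]
grip_width: 0.0193
t 15.85 pos [0.5914 0.123  0.2833] rot [ 1.7996e+02  1.0000e-01 -1.0220e+01] F [ 0.5 -0.6 -0.5] w 19.3
shift [ 0.008  0.009 -0.037] turn [ 0.     0.001 -0.002]
s (np.float64(269.62719952389114), np.float64(200.5357848470629)) (np.float64(269.34222102037955), np.float64(191.0833734919204)) (np.float64(268.2846967483104), np.float64(156.00650167712848))
t (np.float64(252.36773524199918), np.float64(206.350105099912)) (np.float64(251.5260615323094), np.float64(203.03079571567187)) (np.float64(248.14151514209712), np.float64(189.683156998801))
```

View pics/e1.png

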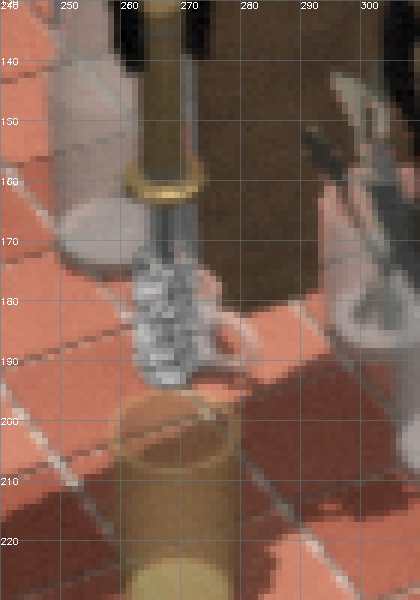

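View pics/e2.png

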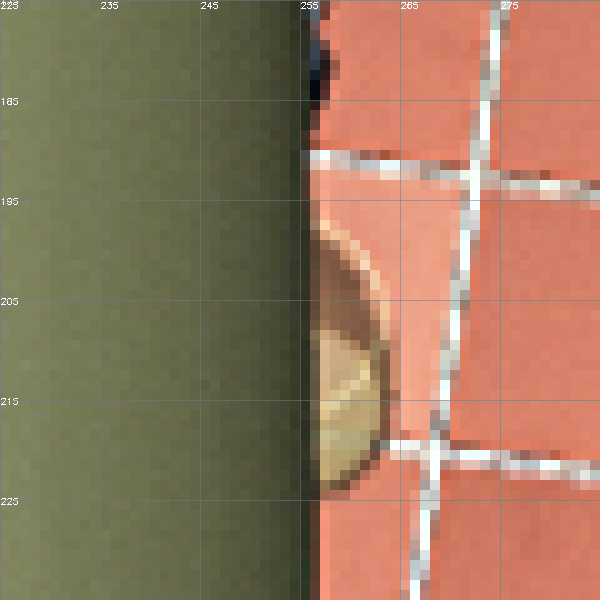

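```bash

python3 -c "
from h import *
c=cam('wrist');cv2.imwrite('pics/w5.png',c['frame'][:,:,::-1]);print(proj(c,(.592,.122,.11)));o=env.get_obs();x,y,z=o['tool_pos'];print(o['tool_pos'],proj(c,(x,y,z-.147)),proj(c,(x,y,z-.039)))"
```

```text
(np.float64(277.17415425877044), np.float64(178.64224301446308))
[0.59198597 0.12359443 0.28443174] (np.float64(276.8769983351963), np.float64(183.3885295447009)) (np.float64(276.8303425155609), np.float64(221.210643009882))
```

View pics/w5.png

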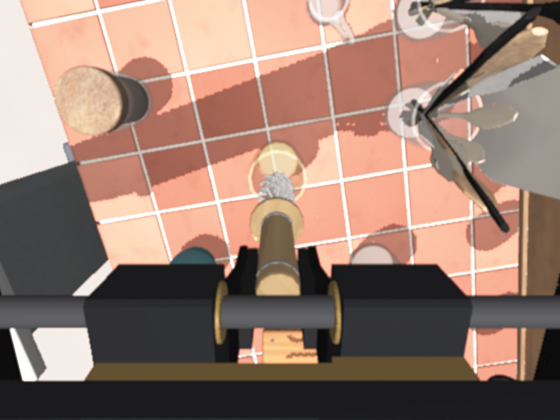

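```bash

python3 -c "
from h import *
c=cam('wrist');crop(c,235,135,85,115,5,'w5c.png')"
```

```text
(no output)
```

View pics/w5c.png

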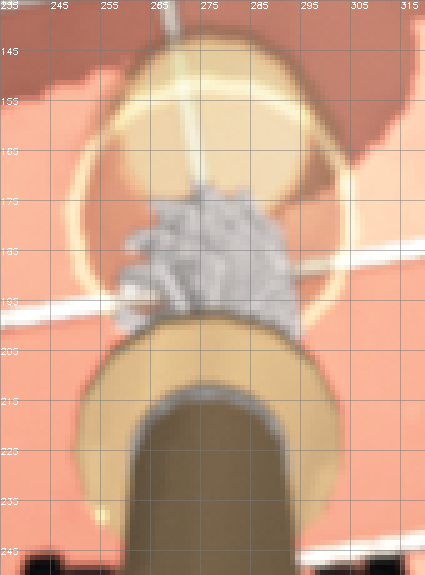

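```bash

python3 -m pendant '[[0,0,0.1,0,0,0],[0,0,0.25,0,0,0],[0,0,0.4,0,0,0],[0,0,0.55,0,0,0],[0,0,0.7,0,0,0],[0,0,0.85,0,0,0],[0,0,1,0,0,0],[0,0,1,0,0,0]]'
python3 -c "
from h import *
go(.592,.122,.154,-10)
s=cam('scene');crop(s,240,150,70,100,6,'e3.png')"
```

```text
time_s: 17.05
tool_pos: [0.5911, 0.1237, 0.1827]
tool_rot: [179.9, 0.1, -10.2]
force: [-0.8, -0.0, -1.5]
grip_width: 0.0184
t 17.05 pos [0.5911 0.1237 0.1827] rot [ 1.7993e+02  1.4000e-01 -1.0150e+01] F [-0.8 -0.  -1.5] w 18.4
shift [0.013 0.015 0.287] turn [ 0.001  0.002 -0.002]
```

View pics/e3.png

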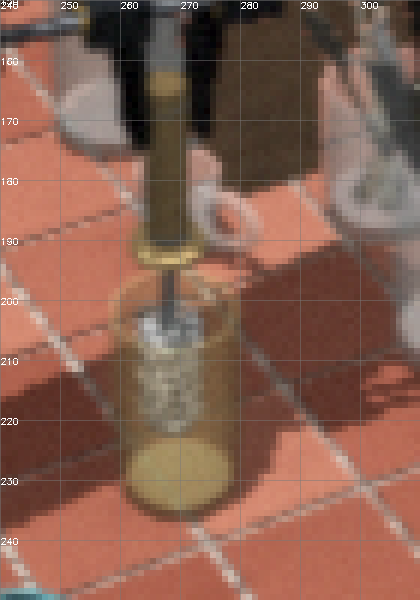

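```bash

python3 -m pendant '[[0.015,0.01,0.08,0,0,0],[0.015,0.01,0.16,0,0,0],[0.015,0.01,0.22,0,0,0],[0.015,0.01,0.25,0,0,0],[0.015,0.01,0.27,0,0,0],[0.015,0.01,0.28,0,0,0],[0.015,0.01,0.28,0,0,0],[0.015,0.01,0.28,0,0,0]]'
python3 -c "
from h import *
go(.592,.122,.154,-10)
s=cam('scene');crop(s,240,150,70,100,6,'e4.png')"
```

```text
time_s: 18.1
tool_pos: [0.5935, 0.1227, 0.1566]
tool_rot: [-180.0, -0.0, -10.2]
force: [-0.3, 0.5, 0.2]
grip_width: 0.0189
t 18.1 pos [0.5935 0.1227 0.1566] rot [-1.7999e+02 -2.0000e-02 -1.0150e+01] F [-0.3  0.5  0.2] w 18.9
shift [-0.013  0.009  0.026] turn [-0.    -0.    -0.002]
```

View pics/e4.png

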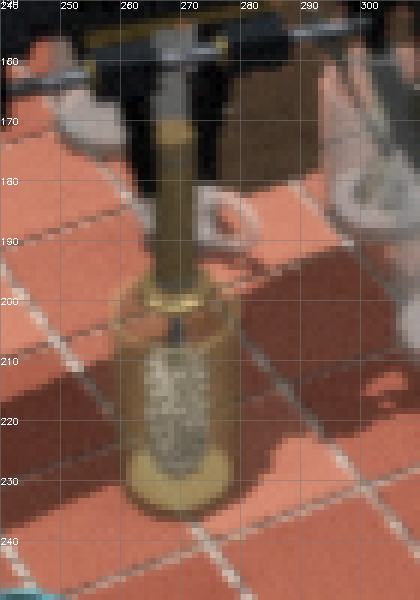

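```bash

python3 -m pendant '[[0,0,0.01,0,0,0],[0,0,0.02,0,0,0],[0,0,0.025,0,0,0],[0,0,0.03,0,0,0],[0,0,0.03,0,0,0],[0,0,0.03,0,0,0],[0,0,0.03,0,0,0],[0,0,0.03,0,0,0]]'
python3 -c "
from h import *
go(.592,.122,.154,-10)"
```

```text
time_s: 19.15
tool_pos: [0.5934, 0.1227, 0.1534]
tool_rot: [-180.0, -0.0, -10.2]
force: [0.0, 0.5, -2.0]
grip_width: 0.0192
t 19.15 pos [0.5934 0.1227 0.1534] rot [-179.99   -0.    -10.15] F [ 0.   0.5 -2. ] w 19.2
shift [-0.012  0.009 -0.006] turn [-0.    -0.    -0.002]
```

```bash

python3 -m pendant '[[0,0,0.005,0,0,0],[0,0,0.01,0,0,0],[0,0,0.015,0,0,0],[0,0,0.02,0,0,0],[0,0,0.02,0,0,0],[0,0,0.02,0,0,0],[0,0,0.02,0,0,0],[0,0,0.02,0,0,0]]'
python3 -c "
from h import *
go(.592,.122,.154,-10)"
```

```text
time_s: 20.15
tool_pos: [0.5934, 0.1227, 0.1514]
tool_rot: [-180.0, -0.0, -10.2]
force: [-0.6, 0.4, -1.7]
grip_width: 0.019
t 20.15 pos [0.5934 0.1227 0.1514] rot [-1.7999e+02 -1.0000e-02 -1.0150e+01] F [-0.6  0.4 -1.7] w 19.0
shift [-0.013  0.009 -0.026] turn [-0.    -0.    -0.002]
```

```bash

python3 -m pendant '[[0,0,0.005,0,0,0],[0,0,0.01,0,0,0],[0,0,0.015,0,0,0],[0,0,0.02,0,0,0],[0,0,0.025,0,0,0],[0,0,0.03,0,0,0],[0,0,0.03,0,0,0],[0,0,0.03,0,0,0]]'
python3 -c "
from h import *
go(.592,.122,.154,-10)
s=cam('scene');crop(s,240,150,70,100,6,'e5.png')"
```

```text
time_s: 21.15
tool_pos: [0.5946, 0.1231, 0.1511]
tool_rot: [-179.9, -0.2, -10.2]
force: [-1.4, 0.3, 11.1]
grip_width: 0.0189
t 21.15 pos [0.5946 0.1231 0.1511] rot [-1.7987e+02 -1.7000e-01 -1.0150e+01] F [-1.4  0.3 11.1] w 18.9
shift [-0.024  0.015 -0.03 ] turn [-0.001 -0.002 -0.002]
```

View pics/e5.png

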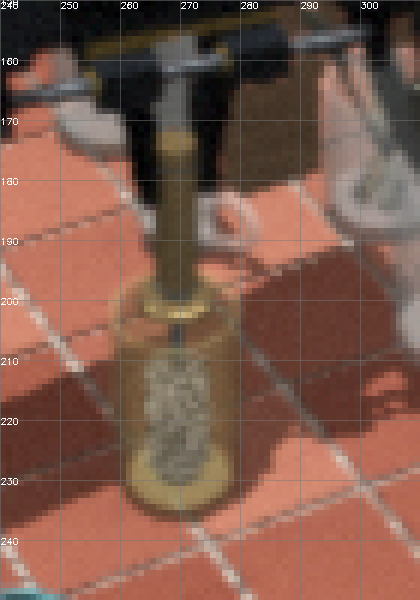

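```bash

python3 -m pendant '[[0,0,-0.15,0,0,0],[0,0,-0.35,0,0,0],[0,0,-0.55,0,0,0],[0,0,-0.75,0,0,0],[0,0,-0.9,0,0,0],[0,0,-0.95,0,0,0],[0,0,-0.95,0,0,0],[0,0,-0.95,0,0,0]]'
python3 -c "
from h import *
go(.592,.122,.154,-10)
s=cam('scene');crop(s,240,150,70,100,6,'e6.png')"
```

```text
time_s: 22.2
tool_pos: [0.5929, 0.1226, 0.2424]
tool_rot: [180.0, 0.1, -10.2]
force: [0.2, -0.0, -0.8]
grip_width: 0.0188
t 22.2 pos [0.5929 0.1226 0.2424] rot [ 1.7996e+02  7.0000e-02 -1.0150e+01] F [ 0.2 -0.  -0.8] w 18.8
shift [-0.007  0.007  0.884] turn [ 0.     0.001 -0.002]
```

View pics/e6.png

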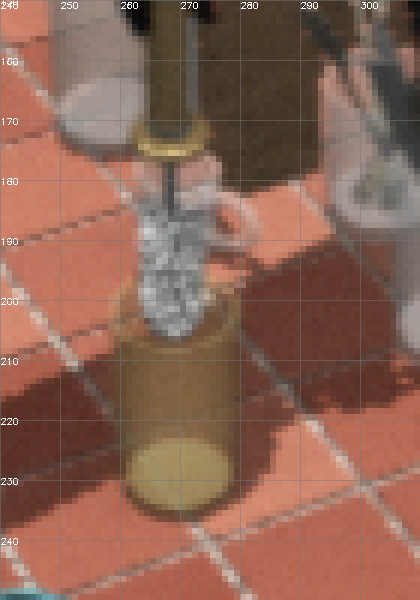

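```bash

python3 -m pendant '[[0,0,0.2,0,0,0],[0,0,0.4,0,0,0],[0,0,0.6,0,0,0],[0,0,0.8,0,0,0],[0,0,0.9,0,0,0],[0,0,0.95,0,0,0],[0,0,0.95,0,0,0],[0,0,0.95,0,0,0]]'
```

```text
time_s: 23.25
tool_pos: [0.5943, 0.1231, 0.1511]
tool_rot: [-179.9, -0.1, -10.2]
force: [-2.5, -0.3, 8.2]
grip_width: 0.0191
```

```bash

python3 -m pendant '[[0,0,-0.15,0,0,0],[0,0,-0.35,0,0,0],[0,0,-0.55,0,0,0],[0,0,-0.75,0,0,0],[0,0,-0.9,0,0,0],[0,0,-0.95,0,0,0],[0,0,-0.95,0,0,0],[0,0,-0.95,0,0,0]]'
```

```text
time_s: 24.25
tool_pos: [0.5929, 0.1226, 0.2425]
tool_rot: [180.0, 0.1, -10.2]
force: [0.9, 0.2, -1.4]
grip_width: 0.0192
```

```bash

python3 -m pendant '[[0,0,0.2,0,0,0],[0,0,0.4,0,0,0],[0,0,0.6,0,0,0],[0,0,0.8,0,0,0],[0,0,0.9,0,0,0],[0,0,0.95,0,0,0],[0,0,0.95,0,0,0],[0,0,0.95,0,0,0]]'
```

```text
time_s: 25.25
tool_pos: [0.5938, 0.1232, 0.151]
tool_rot: [-179.9, -0.1, -10.1]
force: [-3.6, -0.3, 9.9]
grip_width: 0.019
```

```bash

python3 -m pendant '[[0,0,-0.15,0,0,0],[0,0,-0.35,0,0,0],[0,0,-0.55,0,0,0],[0,0,-0.75,0,0,0],[0,0,-0.9,0,0,0],[0,0,-0.95,0,0,0],[0,0,-0.95,0,0,0],[0,0,-0.95,0,0,0]]'
python3 -c "
from h import *
go(.592,.122,.154,-10)
s=cam('scene');crop(s,240,150,70,100,6,'e7.png')
c=cam('wrist');crop(c,235,135,85,115,5,'w7c.png')"
```

```text
time_s: 26.25
tool_pos: [0.5929, 0.1226, 0.2424]
tool_rot: [180.0, 0.1, -10.2]
force: [-0.0, 0.6, -1.2]
grip_width: 0.0189
t 26.25 pos [0.5929 0.1226 0.2424] rot [ 1.7996e+02  8.0000e-02 -1.0150e+01] F [-0.   0.6 -1.2] w 18.9
shift [-0.006  0.007  0.884] turn [ 0.     0.001 -0.002]
```

View pics/e7.png

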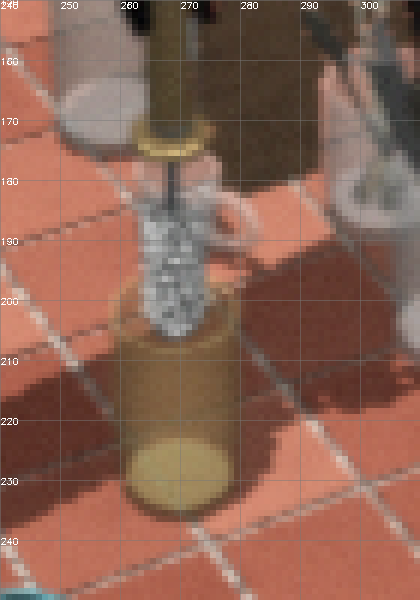

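View pics/w7c.png

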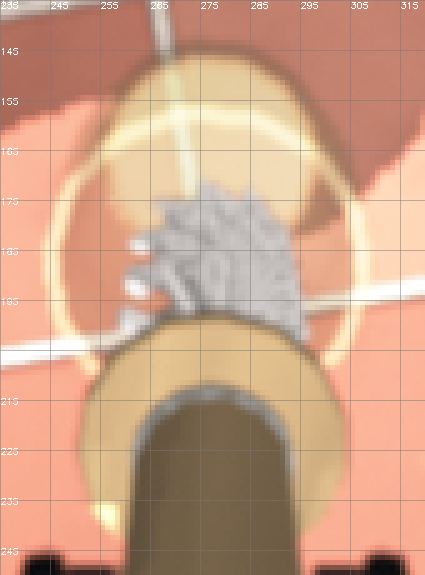

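```bash

python3 -m pendant '[[0,0,-0.2,0,0,0],[0,0,-0.4,0,0,0],[0,0,-0.52,0,0,0],[0,0.1,-0.52,0,0,0],[-0.1,0.35,-0.52,0,0,0],[-0.2,0.6,-0.52,0,0,0],[-0.3,0.8,-0.52,0,0,0],[-0.35,1,-0.52,0,0,0]]'
python3 -m pendant '[[-0.05,0.2,0,0,0,0],[-0.1,0.4,0,0,0,0],[-0.15,0.6,0,0,0,0],[-0.2,0.8,0,0,0,0],[-0.2,1,0,0,0,0],[-0.2,1,0,0,0,0],[-0.2,1,0,0,0,0],[-0.2,1,0,0,0,0]]'
python3 -c "
from h import *
go(.486,-.169,.292,-10.1)"
```

```text
time_s: 27.35
tool_pos: [0.5402, 0.029, 0.2945]
tool_rot: [180.0, 0.1, -10.2]
force: [0.3, 0.5, -1.0]
grip_width: 0.019
time_s: 28.35
tool_pos: [0.5042, -0.0634, 0.2952]
tool_rot: [-180.0, 0.0, -10.1]
force: [-0.6, 0.6, -1.9]
grip_width: 0.0191
t 28.35 pos [ 0.5042 -0.0634  0.2952] rot [-1.800e+02  1.000e-02 -1.006e+01] F [-0.6  0.6 -1.9] w 19.1
shift [0.005 1.072 0.032] turn [-0.  0.  0.]
```

```bash

python3 -m pendant '[[0,0.2,0,0,0,0],[0,0.4,0,0,0,0],[0,0.6,0,0,0,0],[0,0.8,0,0,0,0],[0,1,0,0,0,0],[0,1,0,0,0,0],[0,1,0,0,0,0],[0,1,0,0,0,0]]'
python3 -c "
from h import *
go(.486,-.169,.194,-10.1)
c=cam('wrist');cv2.imwrite('pics/w8.png',c['frame'][:,:,::-1])"
```

```text
time_s: 29.35
tool_pos: [0.4866, -0.162, 0.2952]
tool_rot: [-180.0, 0.0, -10.1]
force: [-0.5, 0.5, -1.5]
grip_width: 0.0189
t 29.35 pos [ 0.4866 -0.162   0.2952] rot [-1.7999e+02  1.0000e-02 -1.0060e+01] F [-0.5  0.5 -1.5] w 18.9
shift [0.007 0.07  1.012] turn [-0.  0.  0.]
```

View pics/w8.png

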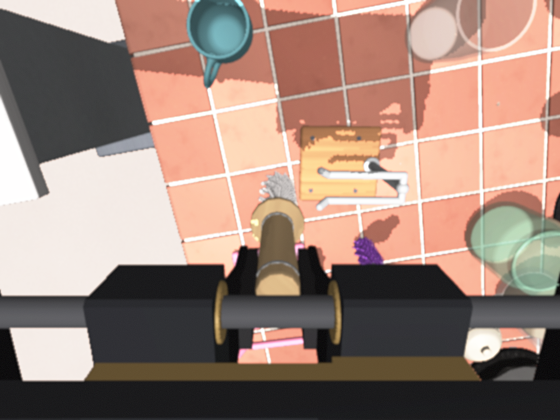

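```bash

python3 -m pendant '[[0,0.07,0.15,0,0,0],[0,0.07,0.35,0,0,0],[0,0.07,0.55,0,0,0],[0,0.07,0.75,0,0,0],[0,0.07,0.9,0,0,0],[0,0.07,1,0,0,0],[0,0.07,1,0,0,0],[0,0.07,1,0,0,0]]'
python3 -c "
from h import *
go(.5695,-.1839,.1945,-10.1)
c=cam('wrist');cv2.imwrite('pics/w9.png',c['frame'][:,:,::-1])
s=cam('scene');crop(s,260,200,90,100,6,'s9.png')"
```

```text
time_s: 30.4
tool_pos: [0.4855, -0.17, 0.196]
tool_rot: [-180.0, -0.1, -10.2]
force: [0.9, -0.9, -0.2]
grip_width: 0.0191
t 30.4 pos [ 0.4855 -0.17    0.196 ] rot [-1.800e+02 -6.000e-02 -1.016e+01] F [ 0.9 -0.9 -0.2] w 19.1
shift [ 0.851 -0.012  0.015] turn [-0.    -0.001 -0.001]
```

View pics/w9.png

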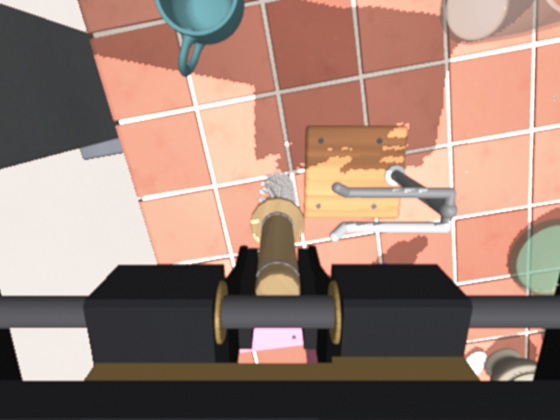

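View pics/s9.png

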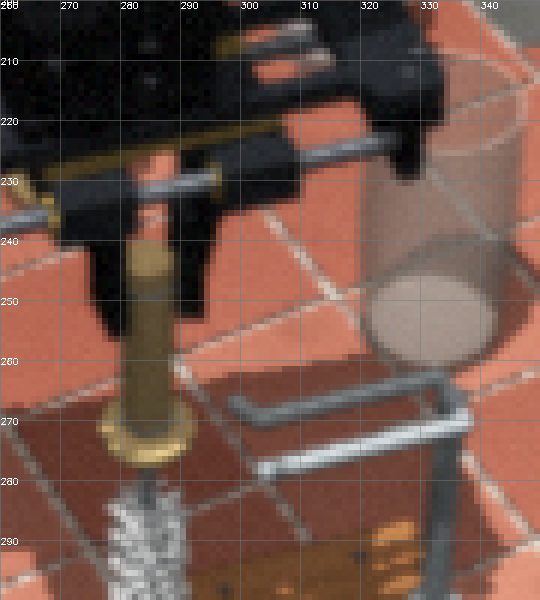

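```bash

python3 -m pendant '[[0,-0.01,0.03,0,0,0],[0.08,-0.01,0.03,0,0,0],[0.16,-0.01,0.03,0,0,0],[0.24,-0.01,0.03,0,0,0],[0.3,-0.01,0.03,0,0,0],[0.35,-0.01,0.03,0,0,0],[0.4,-0.01,0.03,0,0,0],[0.4,-0.01,0.03,0,0,0]]'
python3 -c "
from h import *
go(.5695,-.1839,.1945,-10.1)
c=cam('wrist');crop(c,230,150,140,100,5,'w10.png')
s=cam('scene');crop(s,270,200,80,100,6,'s10.png')"
```

```text
time_s: 31.5
tool_pos: [0.5249, -0.176, 0.1923]
tool_rot: [180.0, 0.0, -10.2]
force: [-0.5, -0.5, -1.7]
grip_width: 0.0189
t 31.5 pos [ 0.5249 -0.176   0.1923] rot [179.99   0.   -10.16] F [-0.5 -0.5 -1.7] w 18.9
shift [ 0.453 -0.001 -0.022] turn [ 0.     0.    -0.001]
```

View pics/w10.png

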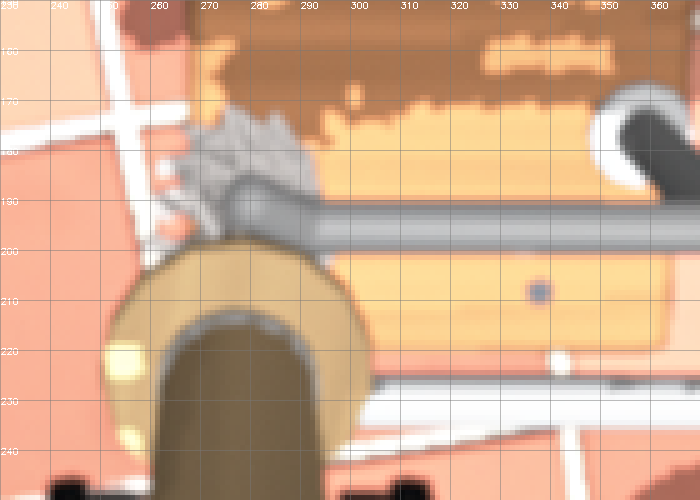

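View pics/s10.png

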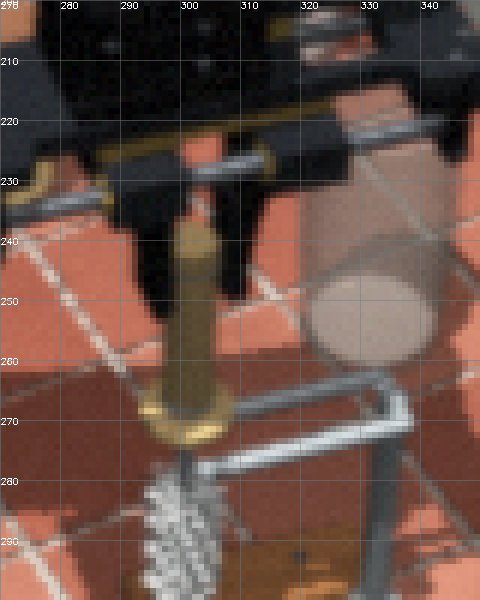

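```bash

python3 -c "
from h import *
c=cam('wrist');o=env.get_obs();x,y,z=o['tool_pos'];print(proj(c,(x,y,.138)),proj(c,(x,y,.138-.006)),proj(c,(x,y-.003,.138)),proj(c,(x,y,z-.039)))"
python3 -m pendant '[[0.06,0,0,0,0,0],[0.12,0,0,0,0,0],[0.18,0,0,0,0,0],[0.24,0,0,0,0,0],[0.3,0,0,0,0,0],[0.36,0,0,0,0,0],[0.42,0,0,0,0,0],[0.45,0,0,0,0,0]]'
python3 -c "
from h import *
go(.5695,-.1839,.1765,-10.1)
c=cam('wrist');crop(c,230,150,140,100,5,'w11.png')
s=cam('scene');crop(s,270,200,80,100,6,'s11.png')"
```

```text
(np.float64(276.55935987687116), np.float64(214.0304513570672)) (np.float64(276.5672184647451), np.float64(211.42245030954075)) (np.float64(277.30892356369105), np.float64(217.9923367715194)) (np.float64(276.53756415043125), np.float64(221.26372001786478))
time_s: 32.65
tool_pos: [0.5693, -0.1839, 0.1923]
tool_rot: [180.0, 0.0, -10.2]
force: [0.5, -0.1, -1.3]
grip_width: 0.0189
t 32.65 pos [ 0.5693 -0.1839  0.1923] rot [179.99   0.   -10.15] F [ 0.5 -0.1 -1.3] w 18.9
shift [ 0.002 -0.001  0.158] turn [ 0.     0.    -0.001]
```

View pics/w11.png

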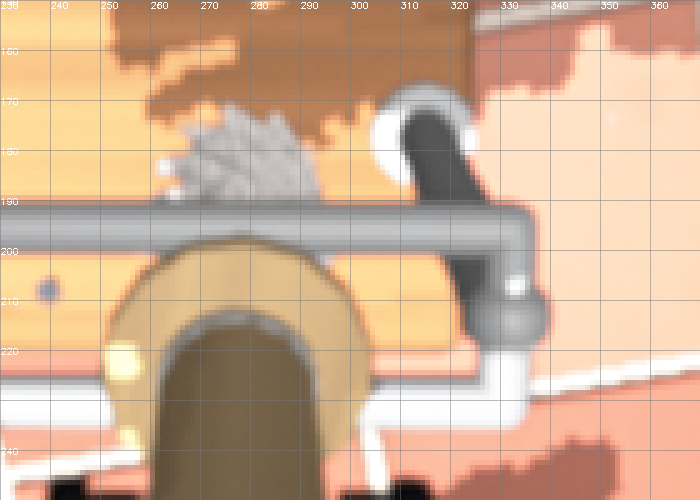

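View pics/s11.png

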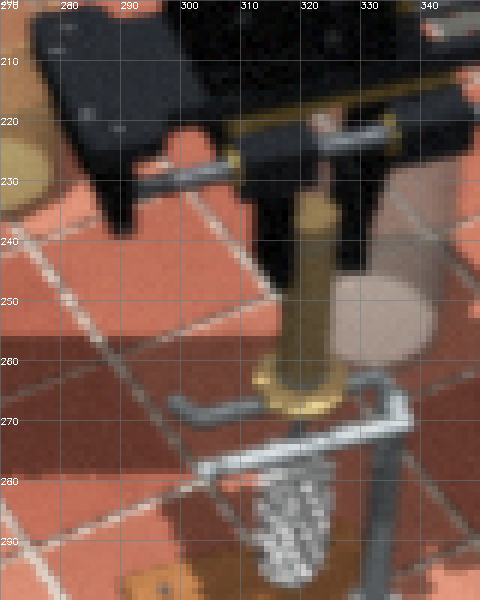

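```bash

python3 -m pendant '[[0,0,0.04,0,0,0],[0,0,0.08,0,0,0],[0,0,0.11,0,0,0],[0,0,0.13,0,0,0],[0,0,0.14,0,0,0],[0,0,0.15,0,0,0],[0,0,0.16,0,0,0],[0,0,0.16,0,0,0]]'
python3 -c "
from h import *
go(.5695,-.1839,.1765,-10.1)"
```

```text
time_s: 33.75
tool_pos: [0.5692, -0.184, 0.1771]
tool_rot: [-180.0, -0.0, -10.2]
force: [-0.7, -0.3, 4.2]
grip_width: 0.0192
t 33.75 pos [ 0.5692 -0.184   0.1771] rot [-1.7998e+02 -4.0000e-02 -1.0160e+01] F [-0.7 -0.3  4.2] w 19.2
shift [ 0.003 -0.001  0.006] turn [-0.    -0.    -0.001]
```

```bash

python3 -m pendant '[[0,0,-0.005,0,0,0],[0,0,-0.005,0,0,0],[0,0,-0.005,0,0,0],[0,0,-0.005,0,0,0],[0,0,-0.005,0,0,0],[0,0,-0.005,0,0,0],[0,0,-0.005,0,0,0],[0,0,-0.005,0,0,0]]' 60 10
python3 -c "
from h import *
go(.5695,-.1839,.1765,-10.1)
c=cam('wrist');crop(c,230,150,140,110,5,'w12.png')
s=cam('scene');crop(s,270,200,80,100,6,'s12.png')"
```

```text
time_s: 34.75
tool_pos: [0.5689, -0.1838, 0.1769]
tool_rot: [-180.0, -0.0, -10.2]
force: [0.2, -0.5, 0.1]
grip_width: 0.06
t 34.75 pos [ 0.5689 -0.1838  0.1769] rot [-180.     -0.    -10.16] F [ 0.2 -0.5  0.1] w 60.0
shift [ 0.006 -0.     0.004] turn [-0.    -0.    -0.001]
```

View pics/w12.png

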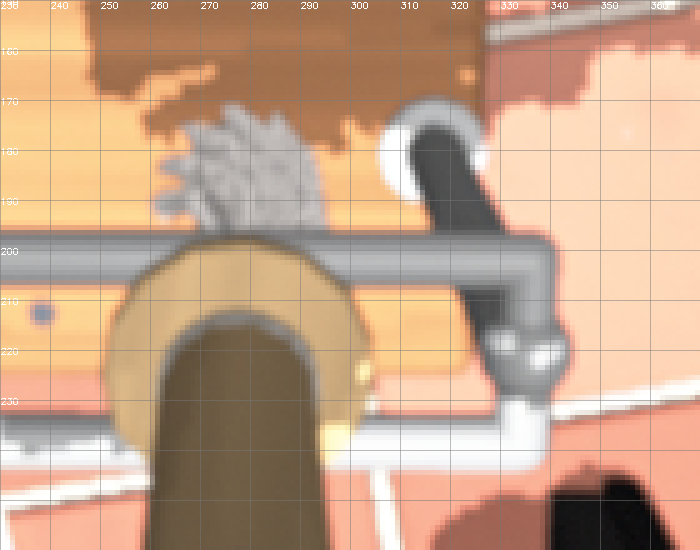

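View pics/s12.png

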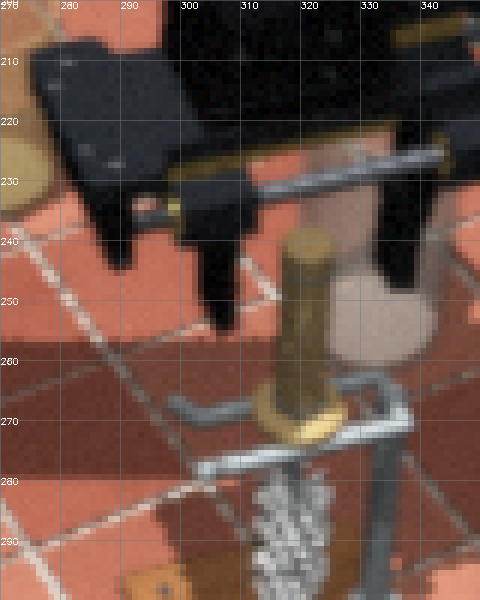

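Released; the brush hangs on the fork. Now I'll retreat straight up.

```bash

python3 -m pendant '[[0,0,-0.1,0,0,0],[0,0,-0.2,0,0,0],[0,0,-0.35,0,0,0],[0,0,-0.5,0,0,0],[0,0,-0.65,0,0,0],[0,0,-0.8,0,0,0],[0,0,-1,0,0,0],[0,0,-1,0,0,0]]'
python3 -m pendant '[[-0.2,-0.2,0,0,0,0],[-0.4,-0.4,0,0,0,0],[-0.6,-0.6,0,0,0,0],[-0.7,-0.8,0,0,0,0],[-0.7,-1,0,0,0,0],[-0.7,-1,0,0,0,0],[-0.7,-1,0,0,0,0],[-0.7,-1,0,0,0,0]]'
python3 -c "
from h import *
s=cam('scene');cv2.imwrite('pics/fs.png',s['frame'][:,:,::-1]);crop(s,280,230,70,100,6,'f1.png');t=cam('top');crop(t,225,175,180,120,4,'f2.png')
print(env.get_obs()['time_s'])"
```

```text
time_s: 35.85
tool_pos: [0.5698, -0.1843, 0.2787]
tool_rot: [180.0, -0.2, -10.2]
force: [0.4, -0.7, 0.8]
grip_width: 0.0598
time_s: 36.85
tool_pos: [0.5175, -0.0744, 0.2767]
tool_rot: [180.0, 0.0, -10.3]
force: [0.1, 0.3, 0.0]
grip_width: 0.0599
36.95
```

View pics/fs.png

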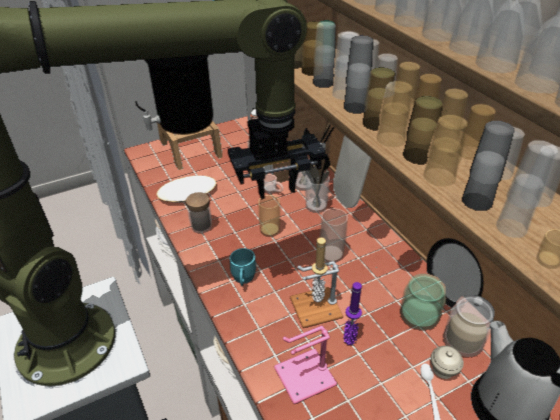

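View pics/f1.png

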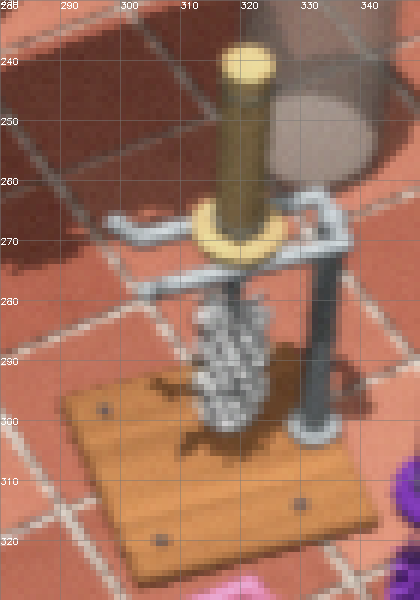

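View pics/f2.png

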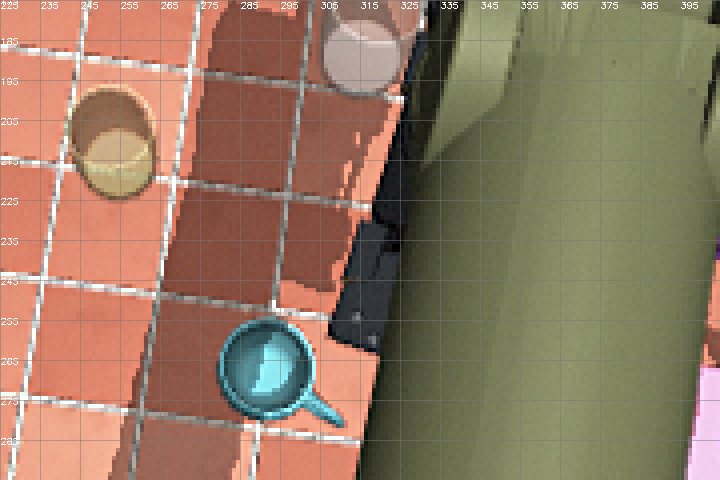

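The final pictures show the brush hanging where it started: collar at scene (320,267), handle top at (321,240). The beaker is standing unmoved at scene (270,215), and the bystanders look undisturbed. I'm handing it in.

```bash
python3 -c "
from cell import env
print(env.sign_off())"
```

```text
the job is handed in; nothing more can be done
None
```

I took the white brush off its stand and scrubbed the amber beaker with three strokes. I then hung the brush back in the fork by its collar, let go and moved the gripper clear. I handed the job in at about 37 s, inside the 64 s limit.

- **Strokes:** Each one pressed on the beaker floor with about 8–11 N, then came back up until the brush tip was about 97 mm above the worktop (the rim is at 110 mm).
- **First descent:** I expected the brush to touch bottom 2–3 mm higher than it did, so I crept down in small steps until I felt contact.
- **Last checks:** The final pictures show the brush hanging at its original pixels, the beaker upright and unmoved, and the other things apparently where they were. In the last top view the arm hid the stand, so that part rests on the scene camera alone.
- **Disagreement:** The scene and wrist cameras differed by about 2 mm on how well the brush was centred over the beaker. I shifted it about 1.5 mm. Sideways force in the beaker stayed under 4 N.

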